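Load the leaning bottle rack

ROBOT

A 6-joint arm with a two-finger parallel gripper is mounted at the origin on a cart in front of the work surface, level with it; the furniture and walls round the work are solid. World frame = base frame: x ahead of the robot, y to its left, z up, the work surface at z = 0. Lengths are in m, angles in rad, forces in N, time in s.
With the tool pointing down it reaches from about 0.325 to 0.85 m from the base axis. Payload 4.4 kg.
Tool frame: the origin (TCP) lies on the centre line of the jaws, within the pads' length; the fingertips stand r.tip_reach ahead of it and the grasp point (between the pads) is the TCP (r.tip_reach is the distance from the TCP to the fingertips, in m); z points along the fingers, y is the line along which they close (so a half turn about z gives the same grasp; the last joint's range is limited). The gripper opens to 94 mm and grips with 3 to 60 N. Pads are 16 mm wide; open, the fingers measure 119 mm over their backs; the gripper's body (75 mm by 177 mm) begins 78 mm behind the grasp point.
Start: joints at [-1.341, 0.207, 1.542, -0, 1.393, -0.15], TCP at [0.213, -0.534, 0.224] pointing down, gripper open.
Joint ranges: [-2.73, 2.73], [-0.86, 2.22], [0.23, 2.46], [-1.11, 4.25], [0.08, 2.63], [-2.82, 2.82]. Speed limits (rad/s): [2.79, 2.79, 3.14, 3.14, 3.14, 3.14].

INTERFACE

Orientations are given as a rotation vector (axis times angle).
In Python, from plant import observe, cams, ticket, r gives the robot as it stands.
- The arm moves only by the shell command python3 -m creep 'ROWS' [OPENING] [FORCE]. ROWS is a JSON object of lists of equal length, an entry for each row: "translation": the shift along the tool's x, y, z in units of 0.5 m (1.0 is 0.5 m), a list of three; "rotation": the turn, a rotation vector about the tool's x, y, z in units of 60 degrees (1.0 is 60 degrees), a list of three. A call has 1 to 8 rows; each row is the pose to reach, as a shift and turn from the pose commanded when the call began, along the tool's axes at that moment; what a row does not reach only later rows make up. A row lasts 1/8 s, in which the tool goes at most 62.5 mm and 10.7 degrees, less where a joint would pass 70% of its speed; a pose out of reach is approached as far as the arm can. A call with a number of a shift or a turn outside -1 to 1 is refused whole. A call with a gripper value outside its range is refused whole. OPENING is the closure, from -1 (fully open) to 1 (shut), set as the call begins (- or left out, the last holds). The fingers move at their own pace and stop on an object; FORCE is the grip in N (left out, the last holds). Time passes only in rows, so rows that repeat a pose let the fingers close. It gives the time, the measured TCP pose, the force, the opening and the grip force at its end, in the units of the state.
- observe(): the state, without advancing time (a new reading comes with each control period).
- cams.grab_frame(name): name is "scene" or "top" or "wrist"; returns a dict with "pixels" (420x560x3 uint8, red, green, blue), "depth" (420x560 float32, m along the optical axis (not along the pixel's ray), 0 where there is no reading), "K" (3x3 intrinsics, pixels), "world_to_cam" (4x4, takes a point from world to camera coordinates). Camera axes: x right, y up, looking along -z (the intrinsics and any distortion apply to the point x, -y, -z); pixel columns grow to the right and rows downward; lengths in m; the calibration is good to about 2 mm. A picture is of the moment at which its call begins.
- ticket.close_job(): hands the job in; it is judged then, once.
Trained networks look in the newest picture that a camera, given by its name, has taken for a name from the list of things; names that differ only in an ending like _2 or _b are one class to them, and where a whole thing is asked for, a point or a joint stands for the part that bears it (a point fixed in the world has none). Each returns a list of dicts, best first, with "p" (0 to 1); they miss things now and then, are a little off and sometimes report something else, mostly with a low value. They report only what shows in the picture. A call takes as long as a camera call.
- cams.spot_in(camera, query): "bbox" ([left, top, right, bottom] in pixels, round what is visible of it).
The state is a dict: "time_s": time; "joints": joint angles; "joint_vel": joint speeds; "joint_efforts": joint torques, N m; "tcp_pos": TCP position; "tool_rot": TCP orientation; "wrist_force": force on the tool from outside, world axes, zero at the start; "moment": the same for the moment, N m; "opening": finger opening in m; "finger_force": force on a finger pad.
Only numpy, scipy, OpenCV 4.12 (cv2) and the standard library are available. Lean on these libraries where they do the work, as an engineer would, in place of code of your own. Each camera call takes 0.05 s, during which the arm holds its last target. There are 200 camera calls.

TASK

Put the three bottles from the bench away in the leaning rack, one in each pocket: the two dropper bottles in the two narrow pockets and the screw-cap bottle in the wide one, each fully down on its pocket's floor. Tilt each bottle in line with its pocket and let go of it only when its foot is well inside the mouth (at least 20 mm), so that it slides home; do not drop it from above or set it in upright. Leave the other things on the bench where they are.

Things in the scene. Friction and masses are not known exactly. Their poses are not given: they have to be found in the camera images.
- dropper_1: first glass dropper bottle with a red rubber bulb, 107 mm tall, standing on the bench: round body 42 mm in diameter up to 62 mm above its foot, then the collar and bulb, at most 24 mm in diameter, from 62 to 107 mm; grip the bulb about 88 mm above the foot. 75 g. Origin: centre of the foot; z up along its axis
- dropper_2: second (the same shape and size as the first) glass dropper bottle with a red rubber bulb, 107 mm tall, standing on the bench: round body 42 mm in diameter up to 62 mm above its foot, then the collar and bulb, at most 24 mm in diameter, from 62 to 107 mm; grip the bulb about 88 mm above the foot. 75 g. Origin: centre of the foot; z up along its axis
- screw_bottle: brown bottle with a black screw cap, 110 mm tall, standing on the bench: round body 60 mm in diameter, its shoulder ends 88 mm above the foot; cap 36 mm in diameter from 90 to 110 mm. 200 g. Grip it by the cap with the fingertips just above the shoulder. Origin: centre of the foot; z up along its axis
- pocket_small_1: narrow pocket: round blind bore 50 mm wide, 50 mm deep, in a fixed grey block 84 mm square that leans 30 degrees towards the robot. Origin: centre of the bore's floor, 39 mm above the bench; z out along the bore (up, 30 degrees towards the robot; mouth at z = 50 mm), y horizontal along the rack. The three pockets stand side by side on one rail, 92 mm apart, in any order
- pocket_small_2: narrow pocket: round blind bore 50 mm wide, 50 mm deep, in a fixed grey block 84 mm square that leans 30 degrees towards the robot. Origin: centre of the bore's floor, 39 mm above the bench; z out along the bore (up, 30 degrees towards the robot; mouth at z = 50 mm), y horizontal along the rack. The three pockets stand side by side on one rail, 92 mm apart, in any order
- pocket_large: wide pocket: round blind bore 68 mm wide, 50 mm deep, in a fixed grey block 84 mm square that leans 30 degrees towards the robot. Origin: centre of the bore's floor, 39 mm above the bench; z out along the bore (up, 30 degrees towards the robot; mouth at z = 50 mm), y horizontal along the rack. The three pockets stand side by side on one rail, 92 mm apart, in any order
- petri_dish: bystander: flat glass dish, 65 mm across, 14 mm high; origin at the centre of its underside
- marker: bystander: white and black marker pen lying down, 128 mm long, 17 mm thick; origin under its middle
- flask: bystander: conical glass flask, 72 mm across, 137 mm tall; origin at the centre of its foot
- timer: bystander: white timer on edge, 62 x 62 x 18 mm; origin at the centre of its underside

How it is judged:
At the end, for the whole second after the job is handed in: Each dropper bottle stands in a narrow pocket of its own and the screw-cap bottle in the wide pocket: foot centre within 12 mm of the centre of the pocket's floor, axis within 0.2 rad of the pocket's, at rest (under 0.03 m/s) and not touched by the fingers ((((distance between dropper_1 and pocket_small_1 below 0.012 m and angle between the z axis of dropper_1 and the z axis of pocket_small_1, either way round below 0.2 rad) and (distance between dropper_2 and pocket_small_2 below 0.012 m and angle between the z axis of dropper_2 and the z axis of pocket_small_2, either way round below 0.2 rad)) or ((distance between dropper_1 and pocket_small_2 below 0.012 m and angle between the z axis of dropper_1 and the z axis of pocket_small_2, either way round below 0.2 rad) and (distance between dropper_2 and pocket_small_1 below 0.012 m and angle between the z axis of dropper_2 and the z axis of pocket_small_1, either way round below 0.2 rad))) and distance between screw_bottle and pocket_large below 0.012 m and angle between the z axis of screw_bottle and the z axis of pocket_large, either way round below 0.2 rad and linear speed of each of dropper_1, dropper_2, screw_bottle below 0.03 m/s and contact force between each of dropper_1, dropper_2, screw_bottle and the fingers below 0.1 N).
It fails at once if dropper_1 let go of with its foot over 70 mm above the bench (under 14 mm inside a pocket), or off the bench and still upright (tilt under 0.25 rad) (contact force between dropper_1 and the fingers below 0.02 N and (height (world z) of dropper_1 above 0.07 m or (height (world z) of dropper_1 above 0.028 m and angle between dropper_1's own z axis and vertical below 0.25 rad))).
It fails at once if dropper_2 let go of with its foot over 70 mm above the bench (under 14 mm inside a pocket), or off the bench and still upright (tilt under 0.25 rad) (contact force between dropper_2 and the fingers below 0.02 N and (height (world z) of dropper_2 above 0.07 m or (height (world z) of dropper_2 above 0.028 m and angle between dropper_2's own z axis and vertical below 0.25 rad))).
It fails at once if screw_bottle let go of with its foot over 70 mm above the bench (under 14 mm inside a pocket), or off the bench and still upright (tilt under 0.25 rad) (contact force between screw_bottle and the fingers below 0.02 N and (height (world z) of screw_bottle above 0.07 m or (height (world z) of screw_bottle above 0.028 m and angle between screw_bottle's own z axis and vertical below 0.25 rad))).
It fails at once if the petri dish, marker, flask or timer pushed more than 30 mm from its place (distance of any of petri_dish, marker, flask, timer from where it was at the start of the episode above 0.03 m).
It also fails if it takes over 72 s, if anything falls off the work surface, if the arm or the gripper's body presses on something with over 40 N, if the wrist force passes 120 N, or if a joint passes its speed limit or range.

## Working session

There is one attempt and no reset: what is moved stays moved. The work goes in short steps, Python scripts to look and compute and a shell command to move; the robot and the scene stay as the last step left them, time stands still between calls to the robot, and variables do not carry over. Pictures are saved under pics/ and viewed, at most 10 in all, crops included, and the job is handed in when it is done.

```bash
ls; mkdir -p pics
cat > h.py <<'E'
import numpy as np, cv2
from scipy.spatial.transform import Rotation as R
from plant import observe, cams, ticket, r
def cloud(f):
    d=f["depth"];K=f["K"];v,u=np.mgrid[:d.shape[0],:d.shape[1]]
    p=np.stack([(u-K[0,2])/K[0,0]*d,-(v-K[1,2])/K[1,1]*d,-d],-1)
    T=np.linalg.inv(f["world_to_cam"])
    w=p@T[:3,:3].T+T[:3,3]; w[d<=0]=np.nan
    return w
E
python3 - <<'E'
from h import *
o=observe();print(o);print(r.tip_reach)
ims=[]
for c in ["scene","top"]:
    f=cams.grab_frame(c);np.savez(c+".npz",**f)
    im=f["pixels"][:,:,::-1].copy();cv2.imwrite(f"pics/{c}.png",im)
    w=cloud(f)
    for q in ["dropper_1","screw_bottle","pocket_small_1","pocket_large","petri_dish","marker","flask","timer"]:
        for d in cams.spot_in(c,q)[:4]:
            l,t,rr,b=map(int,d["bbox"]);reg=w[t:b+1,l:rr+1].reshape(-1,3);reg=reg[reg[:,2]>.008]
            print(c,q,round(d["p"],2),[l,t,rr,b],np.nanpercentile(reg,[2,50,98],axis=0).round(3).tolist() if len(reg) else None)
E
```

```text
pics
{'time_s': 0.0, 'joints': array([-1.34150480e+00,  2.07404280e-01,  1.54290981e+00, -3.50543139e-05,
        1.39349138e+00, -1.50512193e-01]), 'joint_vel': array([6.83644393e-04, 1.83988635e-03, 1.25547820e-03, 6.51023001e-04,
       1.35110240e-03, 5.07087922e-05]), 'joint_efforts': array([-8.26405885e-04, -3.70876086e+01, -2.81417513e+01,  6.97309943e-02,
        3.62148404e-02, -1.64627863e-04]), 'tcp_pos': array([ 0.21297539, -0.53329983,  0.22332062]), 'tool_rot': array([-3.08294364e+00, -5.92607414e-01,  1.90891265e-04]), 'wrist_force': array([-0.65176162,  0.25636703, -0.05743023]), 'moment': array([ 0.01281827, -0.02599285, -0.00850258]), 'finger_force': 0.0, 'opening': 0.09384443257030703}
0.019
scene dropper_1 0.66 [327, 188, 343, 215] [[0.445, -0.12, 0.01], [0.459, -0.101, 0.045], [0.478, -0.088, 0.102]]
scene dropper_1 0.62 [388, 149, 403, 183] [[0.196, -0.351, 0.015], [0.427, -0.321, 0.091], [0.457, 0.07, 0.49]]
scene dropper_1 0.59 [345, 136, 362, 163] [[0.558, -0.319, 0.011], [0.572, -0.301, 0.044], [0.592, -0.288, 0.104]]
scene screw_bottle 0.88 [383, 150, 404, 
[... 1267 characters left out ...]
[0.592, 0.074, 0.071], [0.639, 0.114, 0.103]]
top pocket_large 0.63 [208, 167, 239, 198] [[0.55, 0.122, 0.012], [0.597, 0.169, 0.062], [0.636, 0.214, 0.102]]
top pocket_large 0.3 [147, 245, 174, 258] [[0.382, 0.314, 0.012], [0.393, 0.34, 0.06], [0.403, 0.374, 0.065]]
top petri_dish 0.64 [349, 256, 369, 278] [[0.334, -0.264, 0.009], [0.362, -0.235, 0.013], [0.391, -0.207, 0.017]]
top marker 0.69 [255, 244, 292, 263] [[0.37, -0.035, 0.009], [0.395, 0.021, 0.013], [0.417, 0.072, 0.018]]
top flask 0.67 [308, 136, 330, 166] [[0.665, -0.142, 0.009], [0.683, -0.106, 0.054], [0.71, -0.083, 0.137]]
top timer 0.46 [146, 246, 175, 257] [[0.382, 0.314, 0.012], [0.393, 0.34, 0.06], [0.403, 0.374, 0.065]]
```

Run:
```python
from h import *
a=cv2.imread("pics/scene.png")[110:350,170:430];b=cv2.imread("pics/top.png")[110:290,130:430]
a=cv2.resize(a,(433,400),interpolation=3)
b=cv2.resize(b,(800,480),interpolation=3)
cv2.imwrite("pics/b.png",b)
P=[]
for c in ["scene","top"]:
    f=dict(np.load(c+".npz"));w=cloud(f)
    # cylinders: tops
    for n,(x,y),h,rad in [("d1",(.46,-.103),.107,.03),("d2",(.574,-.303),.107,.03),("s",(.435,-.335),.110,.045)]:
        m=(np.hypot(w[...,0]-x,w[...,1]-y)<rad+.01)&(w[...,2]>.09)&(w[...,2]<.12)
        p=w[m];
        if len(p): print(c,n,"top",len(p),p.mean(0).round(4),p.min(0).round(3),p.max(0).round(3))
    m=(w[...,0]>.53)&(w[...,0]<.67)&(w[...,1]>0)&(w[...,1]<.33)&(w[...,2]>.02)&(w[...,2]<.12)
    P.append(w[m]); 
P=np.vstack(P);
# top faces: RANSAC-ish plane with normal ~30deg to -x
best=None
for yaw in np.radians(np.arange(-20,21,1)):
    n=np.array([-np.sin(np.pi/6)*np.cos(yaw),-np.sin(np.pi/6)*np.sin(yaw),np.cos(np.pi/6)])
    d=P@n;h,e=np.histogram(d,np.arange(-.5,.5,.002));k=h.argmax();s=h[k-1:k+2].sum()
    if best is None or s>best[0]:best=(s,yaw,e[k]+.001,n)
s,yaw,d,n=best;print("plane",s,np.degrees(yaw),d)
Q=P[abs(P@n-d)<.004];print(Q.min(0),Q.max(0))
ey=np.array([-np.sin(yaw),np.cos(yaw),0]);ex=np.cross(ey,n)
print("u",np.percentile(Q@ey,[1,99]),"v",np.percentile(Q@ex,[1,99]))
h,e=np.histogram(Q@ey,np.arange(0,.4,.008));print(list(zip(e.round(3),h)))
```

```text
scene d1 top 28 [ 0.4633 -0.1052  0.0984] [ 0.456 -0.113  0.09 ] [ 0.471 -0.099  0.104]
scene d2 top 21 [ 0.5757 -0.3051  0.099 ] [ 0.57  -0.312  0.091] [ 0.583 -0.3    0.107]
scene s top 123 [ 0.4376 -0.3375  0.1037] [ 0.422 -0.36   0.09 ] [ 0.458 -0.324  0.111]
top d1 top 24 [ 0.4628 -0.1075  0.1021] [ 0.456 -0.113  0.095] [ 0.47  -0.102  0.107]
top d2 top 24 [ 0.5753 -0.3073  0.102 ] [ 0.57  -0.315  0.096] [ 0.581 -0.301  0.107]
top s top 155 [ 0.4379 -0.3414  0.1063] [ 0.421 -0.362  0.091] [ 0.455 -0.326  0.114]
plane 2921 0.0 -0.22299999999999975
[0.54764894 0.03034228 0.0572095 ] [0.62443989 0.29908851 0.10515541]
u [0.03249818 0.29750286] v [0.50615203 0.59011952]
[(np.float64(0.0), np.int64(0)), (np.float64(0.008), np.int64(0)), (np.float64(0.016), np.int64(0)), (np.float64(0.024), np.int64(29)), (np.float64(0.032), np.int64(150)), (np.float64(0.04), np.int64(144)), (np.float64(0.048), np.int64(97)), (np.float64(0.056), np.int64(80)), (np.float64(0.064), np.int64(73)), (np.float64(0.072), np.int64(66)), (np.float64(0.08), np.int64(73)), (np.float64(0.088), np.int64(91)), (np.
[... 583 characters left out ...]
nt64(164)), (np.float64(0.232), np.int64(113)), (np.float64(0.24), np.int64(91)), (np.float64(0.248), np.int64(71)), (np.float64(0.256), np.int64(69)), (np.float64(0.264), np.int64(79)), (np.float64(0.272), np.int64(110)), (np.float64(0.28), np.int64(167)), (np.float64(0.288), np.int64(164)), (np.float64(0.296), np.int64(64)), (np.float64(0.304), np.int64(0)), (np.float64(0.312), np.int64(0)), (np.float64(0.32), np.int64(0)), (np.float64(0.328), np.int64(0)), (np.float64(0.336), np.int64(0)), (np.float64(0.344), np.int64(0)), (np.float64(0.352), np.int64(0)), (np.float64(0.36), np.int64(0)), (np.float64(0.368), np.int64(0)), (np.float64(0.376), np.int64(0)), (np.float64(0.384), np.int64(0))]
```

View pics/b.png

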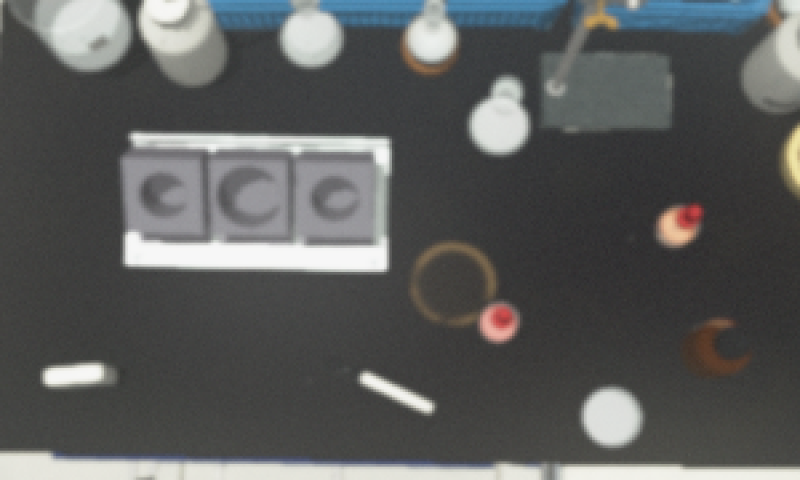

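Top crop: the wide pocket is in the middle at (248,195), with narrow ones at (165,195) and (335,198). The droppers are at (500,318) and (680,222), the screw bottle at (715,345), the petri dish at (612,417) and the flask at (500,125). I'll go above the screw bottle.

```bash
cat >> h.py <<'E'
DOWN=np.diag([1.,-1,-1])   # tool x=world x, y=-world y, z down
TILT=R.from_euler('y',-30,degrees=True).as_matrix()@DOWN  # tool z=(.5,0,-.866)
def go(p,Rt=DOWN):
    o=observe();A=R.from_rotvec(o["tool_rot"]);
    t=A.inv().apply(np.array(p)-o["tcp_pos"])/.5; w=(A.inv()*R.from_matrix(Rt)).as_rotvec()/np.radians(60)
    print("t",t.round(4),"rot",w.round(4),"at",o["tcp_pos"].round(4),"time",o["time_s"])
def top(cam,xy,rad,z0,z1):
    f=cams.grab_frame(cam);w=cloud(f)
    m=(np.hypot(w[...,0]-xy[0],w[...,1]-xy[1])<rad)&(w[...,2]>z0)&(w[...,2]<z1);p=w[m]
    if len(p)<4: print("none");return f,w
    (c,rr)=cv2.minEnclosingCircle(p[:,:2].astype(np.float32))
    print(cam,len(p),"mean",p.mean(0).round(4),"circ",np.round(c,4),round(rr,4),"mid",((p.min(0)+p.max(0))/2).round(4),"zmax",p[:,2].max().round(4))
    return f,w
E
python3 -m creep '{"translation":[[0.562,-0.194,-0.054],[0.562,-0.194,-0.054],[0.562,-0.194,-0.054],[0.562,-0.194,-0.054],[0.562,-0.194,-0.054],[0.562,-0.194,-0.054],[0.562,-0.194,-0.054],[0.562,-0.194,-0.054]],"rotation":[[0,0,0.363],[0,0,0.363],[0,0,0.363],[0,0,0.363],[0,0,0.363],[0,0,0.363],[0,0,0.363],[0,0,0.363]]}' -1 20
python3 - <<'E'
from h import *
print(TILT)
go((.438,-.34,.25)); print(observe()["joints"].round(3))
f,w=top("wrist",(.438,-.34),.05,.09,.13)
for q in ["screw_bottle","dropper_1"]: print(cams.spot_in("wrist",q))
f,w=top("wrist",(.438,-.34),.05,.105,.13)
cv2.imwrite("pics/w1.png",f["pixels"][:,:,::-1])
E
```

```text
time_s: 1.9
tcp_pos: [0.4371, -0.3408, 0.2512]
tool_rot: [-3.141, 0.004, 0.001]
wrist_force: [-0.5, -0.6, 0.1]
opening: 0.0941
finger_force: 0.0
[[ 0.8660254  0.         0.5      ]
 [ 0.        -1.         0.       ]
 [ 0.5        0.        -0.8660254]]
t [ 0.0018 -0.0016  0.0023] rot [-0.0001  0.0006 -0.0023] at [ 0.4371 -0.3408  0.2512] time 1.9
[-0.818  0.143  1.56  -0.     1.439  0.755]
wrist 982 mean [ 0.442  -0.3432  0.1088] circ [ 0.4404 -0.3433] 0.018 mid [ 0.4404 -0.3436  0.1011] zmax 0.1121
[{'bbox': [259.0, 161.4, 312.0, 216.6], 'p': 0.71}, {'bbox': [237.6, 45.6, 274.6, 92.6], 'p': 0.54}]
[{'bbox': [235.8, 50.2, 275.1, 92.0], 'p': 0.78}, {'bbox': [258.2, 162.8, 316.2, 216.1], 'p': 0.65}, {'bbox': [49.4, 149.0, 126.9, 183.5], 'p': 0.64}]
wrist 912 mean [ 0.441  -0.3431  0.1097] circ [ 0.4403 -0.3432] 0.0179 mid [ 0.4406 -0.3432  0.1088] zmax 0.1125
```

View pics/w1.png

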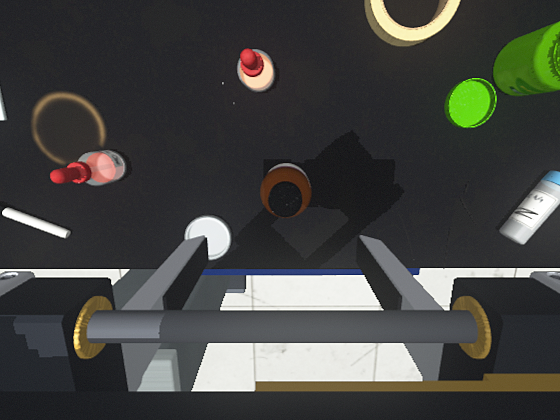

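The wrist view shows the cap at (285,197), with the droppers at (250,60) and (80,172). The fitted cap radius of 18 mm is right, so I'll descend and grip.

```bash
python3 -m creep '{"translation":[[0.0064,0.0048,0.09],[0.0064,0.0048,0.18],[0.0064,0.0048,0.24],[0.0064,0.0048,0.27],[0.0064,0.0048,0.28],[0.0064,0.0048,0.28]],"rotation":[[0,0,0],[0,0,0],[0,0,0],[0,0,0],[0,0,0],[0,0,0]]}' -1 30
python3 -m creep '{"translation":[[0,0,0],[0,0,0],[0,0,0],[0,0,0],[0,0,0],[0,0,0],[0,0,0]],"rotation":[[0,0,0],[0,0,0],[0,0,0],[0,0,0],[0,0,0],[0,0,0],[0,0,0]]}' 1 30
```

```text
time_s: 2.85
tcp_pos: [0.4418, -0.3429, 0.1123]
tool_rot: [3.14, -0.001, 0.002]
wrist_force: [0.0, 0.4, 0.7]
opening: 0.0939
finger_force: 0.0
time_s: 3.72
tcp_pos: [0.4413, -0.3423, 0.1114]
tool_rot: [3.141, -0.001, -0.0]
wrist_force: [-0.5, -0.9, -0.0]
opening: 0.0344
finger_force: 29.9
```

```bash
python3 -m creep '{"translation":[[0,0,-0.03],[0,0,-0.12],[0,0,-0.22],[0,-0.06,-0.3],[0,-0.14,-0.32],[0.01,-0.23,-0.32],[0.02,-0.33,-0.32],[0.03,-0.42,-0.32]],"rotation":[[0,0,0],[0,0,0],[0,0,0],[0,0,0],[0,0,0],[0,0,0],[0,0,0],[0,0,0]]}'
python3 -m creep '{"translation":[[0.01,-0.1,0],[0.02,-0.2,0],[0.03,-0.3,0],[0.04,-0.4,0],[0.05,-0.48,0],[0.06,-0.55,0],[0.06,-0.595,0],[0.06,-0.595,0]],"rotation":[[0,0.03,0],[0,0.1,0],[0,0.18,0],[0,0.26,0],[0,0.34,0],[0,0.42,0],[0,0.48,0],[0,0.5,0]]}'
python3 - <<'E'
from h import *
o=observe();print(o["opening"],o["finger_force"],o["joints"].round(3))
f=cams.grab_frame("wrist");w=cloud(f);np.savez("wr.npz",**f)
cv2.imwrite("pics/w2.png",f["pixels"][:,:,::-1])
n=np.array([-.5,0,.866025])
Q=w[(w[...,0]>.53)&(w[...,0]<.64)&(w[...,1]>0)&(w[...,1]<.33)&(abs(w@n+.223)<.006)]
c=Q.mean(0);nn=np.linalg.svd(Q-c,full_matrices=False)[2][2];nn*=np.sign(nn[2]);print(len(Q),c,nn,c@nn)
ex=np.array([.866,0,.5])
print("u",np.percentile(Q[:,1],[.5,99.5]),"v",np.percentile(Q@ex,[.5,99.5]))
# front/back edges slope
for s in (0,1):
    ys=np.arange(.04,.30,.01);e=[]
    for y in ys:
        g=Q[abs(Q[:,1]-y)<.005]@ex
        e.append((np.percentile(g,2),np.percentile(g,98))[s] if len(g)>10 else np.nan)
    e=np.array(e);k=~np.isnan(e);print(np.polyfit(ys[k]-.165,e[k],1), e.round(3))
E
```

```text
time_s: 4.72
tcp_pos: [0.4562, -0.1304, 0.2721]
tool_rot: [-3.141, 0.001, -0.001]
wrist_force: [1.7, 0.2, -1.6]
opening: 0.0344
finger_force: 29.9
time_s: 5.72
tcp_pos: [0.4848, 0.1666, 0.2709]
tool_rot: [-3.035, -0.005, -0.811]
wrist_force: [0.4, -0.3, -2.2]
opening: 0.0346
finger_force: 29.9
0.03462288538510031 29.867716093867784 [ 0.235 -0.28   2.004 -0.146  0.912  1.863]
7968 [0.59134742 0.16569435 0.08623805] [-4.97706852e-01 -5.92429185e-04  8.67345109e-01] -0.21961767331624837
u [0.03212948 0.29864971] v [0.50811489 0.5914284 ]
[0.00059635 0.5284046 ] [0.51  0.51  0.509 0.509 0.509 0.509 0.51  0.51  0.517 0.544 0.569 0.578
 0.583 0.583 0.579 0.57  0.538 0.532 0.51  0.509 0.508 0.508 0.508 0.508
 0.509 0.509]
[-0.00147947  0.5910544 ] [0.591 0.591 0.591 0.591 0.591 0.591 0.591 0.591 0.59  0.591 0.591 0.591
 0.591 0.591 0.591 0.591 0.591 0.591 0.59  0.59  0.591 0.591 0.591 0.591
 0.59  0.59 ]
```

View pics/w2.png

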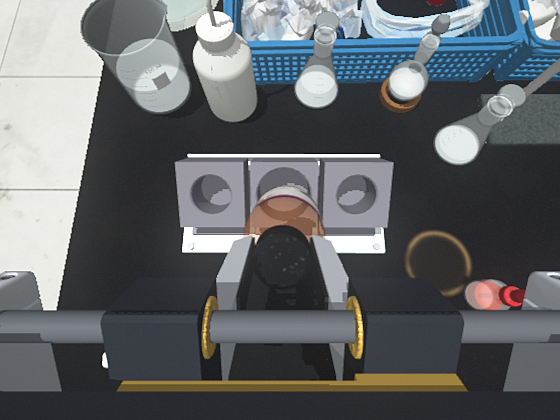

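The wrist view shows the bottle hanging straight in line with the middle bore (285,215), already leaning with it. The rack yaw is about 0. Next is the approach to just above the mouth.

```bash
python3 -m creep '{"translation":[[-0.01,0.003,0.04],[-0.01,0.003,0.1],[-0.01,0.003,0.15],[-0.01,0.003,0.18],[-0.01,0.003,0.187],[-0.01,0.003,0.187]],"rotation":[[0,0,0],[0,0,0],[0,0,0],[0,0,0],[0,0,0],[0,0,0]]}'
python3 - <<'E'
from h import *
F=np.array([.612,.165,.039]);n=np.array([-.5,0,.866]);e=np.array([.001*.866,0,.0005])
go(F+.118*n+e,TILT)
f=cams.grab_frame("wrist");cv2.imwrite("pics/w3.png",f["pixels"][100:300,140:420,::-1])
# body of bottle axis in tool frame
w=cloud(f);o=observe();A=R.from_rotvec(o["tool_rot"]);q=A.inv().apply((w.reshape(-1,3)-o["tcp_pos"]))
for a,b in [(.03,.04),(.05,.06),(.06,.075)]:
    m=(q[:,2]>a)&(q[:,2]<b)&(np.hypot(q[:,0],q[:,1])<.036)
    p=q[m]
    if len(p)>10:
        s=np.linalg.lstsq(np.c_[2*p[:,:2],np.ones(len(p))],(p[:,:2]**2).sum(1),rcond=None)[0]
        print(a,len(p),s[:2].round(4),np.sqrt(s[2]+s[0]**2+s[1]**2).round(4),p.min(0).round(3),p.max(0).round(3))
E
```

```text
time_s: 6.52
tcp_pos: [0.5293, 0.1635, 0.1885]
tool_rot: [3.034, -0.001, 0.814]
wrist_force: [-0.5, 0.2, -2.1]
opening: 0.0343
finger_force: 29.9
t [-0.0043 -0.003   0.1056] rot [ 0.0004 -0.0003 -0.0007] at [0.5293 0.1635 0.1885] time 6.525
0.03 1355 [-0.0006  0.0011] 0.0223 [-0.    -0.026  0.03 ] [0.025 0.029 0.04 ]
0.05 188 [-0.0033  0.001 ] 0.0305 [ 0.009 -0.022  0.05 ] [0.027 0.029 0.06 ]
0.06 195 [-0.0031  0.0018] 0.0302 [ 0.009 -0.023  0.06 ] [0.027 0.03  0.075]
```

View pics/w3.png

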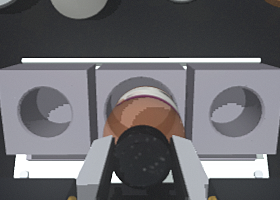

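The crop shows the foot at the middle mouth, roughly centred. Inserting with small corrections.

```bash
python3 -m creep '{"translation":[[-0.001,-0.004,0.01],[-0.001,-0.004,0.03],[-0.001,-0.004,0.05],[-0.001,-0.004,0.07],[-0.001,-0.004,0.085],[-0.001,-0.004,0.1],[-0.001,-0.004,0.105],[-0.001,-0.004,0.105]],"rotation":[[0,0,0],[0,0,0],[0,0,0],[0,0,0],[0,0,0],[0,0,0],[0,0,0],[0,0,0]]}'
```

```text
time_s: 7.58
tcp_pos: [0.5548, 0.1658, 0.1421]
tool_rot: [3.035, -0.001, 0.813]
wrist_force: [-0.1, 0.3, -2.3]
opening: 0.0343
finger_force: 29.9
```

```bash
python3 -m creep '{"translation":[[0,0,0],[0,0,0],[0,0,0],[0,0,0],[0,0,0],[0,0,0]],"rotation":[[0,0,0],[0,0,0],[0,0,0],[0,0,0],[0,0,0],[0,0,0]]}' -0.4 30
python3 -m creep '{"translation":[[0,0,-0.03],[0,0,-0.1],[0,0,-0.18],[0,0,-0.25],[0,0,-0.28],[0,0,-0.28]],"rotation":[[0,0,0],[0,0,0],[0,0,0],[0,0,0],[0,0,0],[0,0,0]]}'
python3 - <<'E'
from h import *
F=np.array([.612,.165,.039]);n=np.array([-.5,0,.866]);T=F+.11*n
f,w=top("wrist",T,.08,.115,.16)
Q=w[np.linalg.norm(w-T,axis=-1)<.022];print(len(Q),Q.mean(0),(Q@n).max()-F@n)
go((.46,-.107,.25))
f,w=top("top",(.463,-.106),.03,.09,.13)
f,w=top("scene",(.463,-.106),.03,.09,.13)
E
```

```text
time_s: 8.32
tcp_pos: [0.5548, 0.1658, 0.1423]
tool_rot: [3.034, -0.0, 0.813]
wrist_force: [0.9, 0.8, -0.2]
opening: 0.0659
finger_force: 0.0
time_s: 9.07
tcp_pos: [0.4851, 0.1661, 0.265]
tool_rot: [-3.033, 0.0, -0.817]
wrist_force: [-0.2, -0.1, -0.7]
opening: 0.0663
finger_force: 0.0
wrist 1088 mean [0.5599 0.168  0.1304] circ [0.5662 0.1678] 0.027 mid [0.5663 0.1681 0.1286] zmax 0.1422
910 [0.55570125 0.16784819 0.13295196] 0.11320580144814696
t [-0.0559  0.5457 -0.0014] rot [-0.000e+00 -5.002e-01 -3.000e-04] at [0.4846 0.1658 0.2634] time 9.125
top 26 mean [ 0.4624 -0.1077  0.1014] circ [ 0.4628 -0.108 ] 0.0074 mid [ 0.4627 -0.1078  0.101 ] zmax 0.1076
scene 6 mean [ 0.4626 -0.1013  0.0937] circ [ 0.4624 -0.1024] 0.0046 mid [ 0.4625 -0.1024  0.0941] zmax 0.0972
```

Screw bottle is home. On to dropper 1.

```bash
python3 -m creep '{"translation":[[0,0.06,0],[-0.01,0.15,0],[-0.02,0.26,0],[-0.03,0.36,0],[-0.04,0.46,0],[-0.05,0.53,0],[-0.055,0.546,-0.001],[-0.055,0.546,-0.001]],"rotation":[[0,-0.06,0],[0,-0.14,0],[0,-0.22,0],[0,-0.3,0],[0,-0.38,0],[0,-0.46,0],[0,-0.5,0],[0,-0.5,0]]}' -1
python3 - <<'E'
from h import *
f,w=top("wrist",(.463,-.106),.03,.09,.13)
f,w=top("wrist",(.463,-.106),.03,.075,.1)
f,w=top("wrist",(.463,-.106),.04,.055,.064)
go((.463,-.106,.088))
E
```

```text
time_s: 10.22
tcp_pos: [0.4605, -0.1069, 0.2487]
tool_rot: [-3.14, 0.001, 0.004]
wrist_force: [0.3, -0.2, -0.6]
opening: 0.0941
finger_force: 0.0
wrist 184 mean [ 0.4665 -0.1081  0.1025] circ [ 0.4652 -0.1079] 0.0076 mid [ 0.4653 -0.1083  0.0989] zmax 0.1078
wrist 55 mean [ 0.4706 -0.1083  0.0891] circ [ 0.4664 -0.1084] 0.0079 mid [ 0.4691 -0.1084  0.0874] zmax 0.0998
none
t [0.0055 0.0005 0.3235] rot [-0.0007  0.0003  0.0012] at [ 0.4603 -0.1058  0.2497] time 10.375
```

```bash
python3 -m creep '{"translation":[[0.009,0.0045,0.1],[0.009,0.0045,0.2],[0.009,0.0045,0.28],[0.009,0.0045,0.31],[0.009,0.0045,0.322],[0.009,0.0045,0.322]],"rotation":[[0,0,0],[0,0,0],[0,0,0],[0,0,0],[0,0,0],[0,0,0]]}' -1 20
python3 -m creep '{"translation":[[0,0,0],[0,0,0],[0,0,0],[0,0,0],[0,0,0],[0,0,0],[0,0,0]],"rotation":[[0,0,0],[0,0,0],[0,0,0],[0,0,0],[0,0,0],[0,0,0],[0,0,0]]}' 1 20
```

```text
time_s: 11.12
tcp_pos: [0.4662, -0.1096, 0.0904]
tool_rot: [3.141, 0.0, 0.004]
wrist_force: [0.3, 0.4, -0.6]
opening: 0.0939
finger_force: 0.0
time_s: 12.0
tcp_pos: [0.4651, -0.1094, 0.0891]
tool_rot: [-3.142, 0.001, 0.0]
wrist_force: [0.4, 0.2, 0.2]
opening: 0.0276
finger_force: 0.0
```

```bash
python3 -m creep '{"translation":[[0,0,0],[0,0,0],[0,0,0]],"rotation":[[0,0,0],[0,0,0],[0,0,0]]}' 1 20
```

```text
time_s: 12.38
tcp_pos: [0.465, -0.1094, 0.0891]
tool_rot: [-3.142, 0.001, 0.0]
wrist_force: [1.0, -0.6, -1.0]
opening: 0.0205
finger_force: 19.8
```

```bash
python3 -m creep '{"translation":[[0,0,-0.03],[0,0,-0.12],[0,0,-0.22],[0.01,-0.04,-0.3],[0.02,-0.1,-0.333],[0.03,-0.17,-0.333],[0.04,-0.23,-0.333],[0.044,-0.29,-0.333]],"rotation":[[0,0,0],[0,0,0],[0,0,0],[0,0.03,0],[0,0.1,0],[0,0.18,0],[0,0.26,0],[0,0.34,0]]}'
python3 - <<'E'
from h import *
go((.487,.073,.2555),TILT)
E
```

```text
time_s: 13.38
tcp_pos: [0.4874, 0.0364, 0.2572]
tool_rot: [3.091, -0.001, 0.563]
wrist_force: [0.5, 0.7, -0.5]
opening: 0.0206
finger_force: 19.8
t [-0.0019 -0.0731  0.0029] rot [ 1.000e-04  1.557e-01 -4.000e-04] at [0.4874 0.0364 0.2572] time 13.375
```

```bash
python3 -m creep '{"translation":[[0,-0.04,0.003],[0,-0.07,0.003],[0,-0.074,0.003],[0,-0.074,0.003]],"rotation":[[0,0.07,0],[0,0.13,0],[0,0.16,0],[0,0.16,0]]}'
cat >> h.py <<'E'
n=np.array([-.5,0,.866025]);ex=np.array([.866025,0,.5])
def held(bands,rmax,floor):
    f=cams.grab_frame("wrist");w=cloud(f);o=observe();A=R.from_rotvec(o["tool_rot"]);q=A.inv().apply((w.reshape(-1,3)-o["tcp_pos"]))
    for a,b in bands:
        p=q[(q[:,2]>a)&(q[:,2]<b)&(np.hypot(q[:,0],q[:,1])<rmax)]
        if len(p)>10:
            s=np.linalg.lstsq(np.c_[2*p[:,:2],np.ones(len(p))],(p[:,:2]**2).sum(1),rcond=None)[0]
            print(a,len(p),s[:2].round(4),np.sqrt(s[2]+s[0]**2+s[1]**2).round(4),p.min(0).round(3),p.max(0).round(3))
    d=A.inv().apply(np.array(floor)-o["tcp_pos"]);print("floor in tool",d.round(4))
    Q=w[(abs(w[...,1]-floor[1])<.05)&(w[...,0]>.53)&(w[...,0]<.65)&(abs(w@n+.222)<.006)]
    print("block y",np.percentile(Q[:,1],[.5,99.5]),"v",np.percentile(Q@ex,[.5,99.5]),"want .5495")
    return f
E
python3 - <<'E'
from h import *
f=held([(.015,.024),(.03,.04),(.04,.055),(.055,.07),(.07,.085)],.026,(.612,.073,.039))
cv2.imwrite("pics/w4.png",f["pixels"][100:300,140:420,::-1])
E
```

```text
time_s: 13.88
tcp_pos: [0.4873, 0.0724, 0.2546]
tool_rot: [3.034, 0.0, 0.813]
wrist_force: [0.8, -0.4, -0.5]
opening: 0.0206
finger_force: 19.8
0.015 497 [ 0.0015 -0.0004] 0.0096 [-0.008 -0.015  0.015] [0.012 0.015 0.024]
0.03 304 [-0.0003 -0.0001] 0.0115 [ 0.001 -0.014  0.031] [0.013 0.014 0.04 ]
0.04 942 [0.0013 0.    ] 0.0164 [-0.002 -0.02   0.04 ] [0.02  0.02  0.055]
0.055 204 [-0.0014  0.0003] 0.021 [ 0.004 -0.019  0.055] [0.02  0.021 0.07 ]
0.07 136 [-0.0016  0.0006] 0.021 [ 0.007 -0.018  0.07 ] [0.02  0.02  0.084]
floor in tool [-0.0005 -0.001   0.249 ]
block y [0.03166029 0.11514038] v [0.50818523 0.5912877 ] want .5495
```

View pics/w4.png

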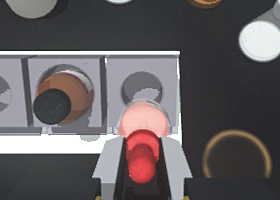

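The crop shows the dropper in line with the right-hand pocket (140,95), and the screw bottle seated in the middle.

```bash
python3 -m creep '{"translation":[[0.002,-0.003,0.03],[0.002,-0.003,0.09],[0.002,-0.003,0.14],[0.002,-0.003,0.18],[0.002,-0.003,0.205],[0.002,-0.003,0.225],[0.002,-0.003,0.245],[0.002,-0.003,0.245]],"rotation":[[0,0,0],[0,0,0],[0,0,0],[0,0,0],[0,0,0],[0,0,0],[0,0,0],[0,0,0]]}'
python3 -m creep '{"translation":[[0,0,0.02],[0,0,0.04],[0,0,0.055],[0,0,0.063],[0,0,0.063]],"rotation":[[0,0,0],[0,0,0],[0,0,0],[0,0,0],[0,0,0]]}'
python3 - <<'E'
from h import *
go(np.array((.612,.073,.039))+.0891*n,TILT)
E
```

```text
time_s: 14.92
tcp_pos: [0.5497, 0.074, 0.1481]
tool_rot: [3.035, -0.001, 0.811]
wrist_force: [-0.3, 0.6, -1.0]
opening: 0.0204
finger_force: 19.8
time_s: 15.55
tcp_pos: [0.5655, 0.0741, 0.1209]
tool_rot: [3.035, -0.0, 0.812]
wrist_force: [0.2, -0.0, -1.1]
opening: 0.0202
finger_force: 19.8
t [-0.0013  0.0021  0.0102] rot [ 0.0001  0.0008 -0.0002] at [0.5655 0.0741 0.1209] time 15.55
```

Foot is 5 mm above the floor with no contact. Releasing and retreating.

```bash
python3 -m creep '{"translation":[[0,0,0],[0,0,0],[0,0,0],[0,0,0],[0,0,0]],"rotation":[[0,0,0],[0,0,0],[0,0,0],[0,0,0],[0,0,0]]}' 0.1 20
python3 -m creep '{"translation":[[0,0,-0.03],[0,0,-0.1],[0,0,-0.18],[0,0,-0.25],[0,0,-0.31],[0,0,-0.31]],"rotation":[[0,0,0],[0,0,0],[0,0,0],[0,0,0],[0,0,0],[0,0,0]]}'
python3 - <<'E'
from h import *
F=np.array([.612,.073,.039]);T=F+.1*n
f=cams.grab_frame("wrist");w=cloud(f)
Q=w[np.linalg.norm(w-T,axis=-1)<.016];print(len(Q),Q.mean(0),(Q@n).max()-F@n)
cv2.imwrite("pics/w5.png",f["pixels"][100:300,140:420,::-1])
go((.57,-.307,.25))
E
```

```text
time_s: 16.18
tcp_pos: [0.5656, 0.074, 0.1215]
tool_rot: [3.034, -0.001, 0.813]
wrist_force: [-0.6, -0.3, 1.0]
opening: 0.0422
finger_force: 0.0
time_s: 16.92
tcp_pos: [0.4892, 0.0741, 0.2587]
tool_rot: [3.032, -0.0, 0.823]
wrist_force: [0.7, -0.0, -0.5]
opening: 0.0419
finger_force: 0.0
199 [0.55716752 0.07474471 0.12484269] 0.10844936568271685
t [0.1345 0.7621 0.0933] rot [ 2.000e-04 -5.025e-01 -3.000e-04] at [0.4885 0.0741 0.2565] time 16.975
```

```bash
python3 -m creep '{"translation":[[0.01,0.06,0.008],[0.03,0.16,0.02],[0.047,0.27,0.033],[0.067,0.38,0.047],[0.087,0.49,0.06],[0.106,0.6,0.073],[0.124,0.7,0.086],[0.1345,0.762,0.093]],"rotation":[[0,-0.03,0],[0,-0.1,0],[0,-0.18,0],[0,-0.26,0],[0,-0.34,0],[0,-0.42,0],[0,-0.48,0],[0,-0.5,0]]}' -1
python3 -m creep '{"translation":[[0,0,0],[0,0,0]],"rotation":[[0,0,0],[0,0,0]]}' -1
python3 - <<'E'
from h import *
f,w=top("wrist",(.575,-.307),.03,.09,.13)
go((.575,-.307,.0891))
E
```

```text
time_s: 17.98
tcp_pos: [0.5696, -0.3094, 0.2447]
tool_rot: [-3.139, 0.003, 0.007]
wrist_force: [0.9, -0.1, -0.4]
opening: 0.094
finger_force: 0.0
time_s: 18.23
tcp_pos: [0.5689, -0.306, 0.2467]
tool_rot: [-3.139, 0.0, 0.004]
wrist_force: [0.7, -0.0, 0.3]
opening: 0.094
finger_force: 0.0
wrist 183 mean [ 0.5792 -0.3082  0.1028] circ [ 0.5777 -0.3082] 0.0078 mid [ 0.5782 -0.3083  0.0994] zmax 0.1083
t [0.0126 0.0033 0.3168] rot [-0.0019  0.0017  0.0004] at [ 0.569  -0.3056  0.2475] time 18.275
```

```bash
python3 -m creep '{"translation":[[0.017,0.005,0.1],[0.017,0.005,0.2],[0.017,0.005,0.27],[0.017,0.005,0.305],[0.017,0.005,0.317],[0.017,0.005,0.317]],"rotation":[[0,0,0],[0,0,0],[0,0,0],[0,0,0],[0,0,0],[0,0,0]]}' -1 20
python3 -m creep '{"translation":[[0,0,0],[0,0,0],[0,0,0],[0,0,0],[0,0,0],[0,0,0],[0,0,0],[0,0,0]],"rotation":[[0,0,0],[0,0,0],[0,0,0],[0,0,0],[0,0,0],[0,0,0],[0,0,0],[0,0,0]]}' 1 20
python3 -m creep '{"translation":[[0,0,0],[0,0,0],[0,0,0]],"rotation":[[0,0,0],[0,0,0],[0,0,0]]}' 1 20
python3 - <<'E'
from h import *
go((.487,.257,.2555),TILT)
E
```

```text
time_s: 19.02
tcp_pos: [0.5787, -0.3097, 0.0918]
tool_rot: [3.14, 0.0, 0.003]
wrist_force: [0.1, 0.5, 0.6]
opening: 0.0941
finger_force: 0.0
time_s: 20.02
tcp_pos: [0.5779, -0.3094, 0.0904]
tool_rot: [-3.141, 0.0, 0.0]
wrist_force: [-0.5, 0.5, 0.3]
opening: 0.0208
finger_force: 19.8
time_s: 20.4
tcp_pos: [0.5779, -0.3094, 0.0904]
tool_rot: [-3.141, 0.001, 0.0]
wrist_force: [-1.3, -0.2, -0.7]
opening: 0.0202
finger_force: 19.8
t [-0.1822 -1.1328 -0.33  ] rot [-1.000e-04  5.001e-01 -4.000e-04] at [ 0.5779 -0.3094  0.0904] time 20.4
```

```bash
python3 -m creep '{"translation":[[0,0,-0.03],[0,0,-0.12],[0,0,-0.22],[-0.03,-0.05,-0.32],[-0.08,-0.12,-0.38],[-0.13,-0.2,-0.39],[-0.18,-0.29,-0.39],[-0.22,-0.38,-0.39]],"rotation":[[0,0,0],[0,0,0],[0,0,0],[0,0,0],[0,0,0],[0,0,0],[0,0,0],[0,0,0]]}'
python3 -m creep '{"translation":[[0,-0.1,0],[0,-0.2,0],[0,-0.3,0],[0,-0.4,0],[0,-0.5,0],[0,-0.6,0],[0,-0.68,0],[0,-0.74,0]],"rotation":[[0,0.03,0],[0,0.1,0],[0,0.18,0],[0,0.26,0],[0,0.34,0],[0,0.42,0],[0,0.48,0],[0,0.5,0]]}'
python3 - <<'E'
from h import *
go(np.array((.612,.257,.039))+.25*n,TILT)
E
```

```text
time_s: 21.4
tcp_pos: [0.4672, -0.1182, 0.287]
tool_rot: [3.141, -0.002, 0.003]
wrist_force: [0.6, -0.1, -0.7]
opening: 0.0202
finger_force: 19.7
time_s: 22.4
tcp_pos: [0.4668, 0.2523, 0.2864]
tool_rot: [-3.033, -0.002, -0.815]
wrist_force: [0.4, -0.3, -0.6]
opening: 0.0204
finger_force: 19.8
t [ 0.0039 -0.0092  0.0738] rot [-0.0014 -0.0017  0.0009] at [0.4668 0.2523 0.2864] time 22.4
```

```bash
python3 -m creep '{"translation":[[0.004,-0.004,0.03],[0.004,-0.004,0.06],[0.004,-0.004,0.074],[0.004,-0.004,0.074]],"rotation":[[0,0,0],[0,0,0],[0,0,0],[0,0,0]]}'
python3 - <<'E'
from h import *
f=held([(.055,.07),(.07,.085)],.026,(.612,.257,.039))
go(np.array((.612,.257,.039))+.096*n,TILT)
cv2.imwrite("pics/w6.png",f["pixels"][100:300,140:420,::-1])
E
```

```text
time_s: 22.9
tcp_pos: [0.4885, 0.251, 0.2532]
tool_rot: [3.034, -0.004, 0.809]
wrist_force: [-0.6, -0.3, -1.3]
opening: 0.0207
finger_force: 19.8
0.055 202 [-0.0014  0.0012] 0.0211 [ 0.006 -0.018  0.055] [0.02  0.021 0.07 ]
0.07 161 [-0.0017  0.0016] 0.0212 [ 0.003 -0.019  0.07 ] [0.02  0.022 0.085]
floor in tool [-0.0005 -0.006   0.2478]
block y [0.20725636 0.29911396] v [0.5088548  0.59136658] want .5495
t [-0.0011 -0.0117  0.3036] rot [ 0.0015  0.0009 -0.0017] at [0.4887 0.2514 0.254 ] time 22.95
```

View pics/w6.png

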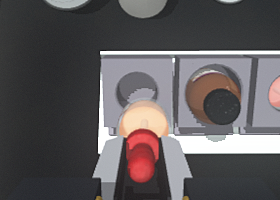

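The crop shows the dropper lined up along the left pocket (138,92), a few mm too far right. Correcting and inserting.

```bash
python3 -m creep '{"translation":[[0.002,-0.014,0.03],[0.002,-0.014,0.09],[0.002,-0.014,0.14],[0.002,-0.014,0.17],[0.002,-0.014,0.195],[0.002,-0.014,0.22],[0.002,-0.014,0.24],[0.002,-0.014,0.24]],"rotation":[[0,0,0],[0,0,0],[0,0,0],[0,0,0],[0,0,0],[0,0,0],[0,0,0],[0,0,0]]}'
python3 -m creep '{"translation":[[0,0,0.02],[0,0,0.04],[0,0,0.055],[0,0,0.063],[0,0,0.063]],"rotation":[[0,0,0],[0,0,0],[0,0,0],[0,0,0],[0,0,0]]}'
python3 - <<'E'
from h import *
go(np.array((.612,.257,.039))+.0904*n,TILT)
E
```

```text
time_s: 23.95
tcp_pos: [0.549, 0.2593, 0.1502]
tool_rot: [3.034, -0.001, 0.811]
wrist_force: [-0.8, -0.7, -0.8]
opening: 0.0206
finger_force: 19.8
time_s: 24.58
tcp_pos: [0.5649, 0.2594, 0.1233]
tool_rot: [3.034, -0.001, 0.812]
wrist_force: [-0.2, 0.5, -0.8]
opening: 0.0206
finger_force: 19.8
t [-0.0027  0.0048  0.0122] rot [ 0.0005  0.0007 -0.0003] at [0.5649 0.2594 0.1233] time 24.575
```

```bash
python3 -m creep '{"translation":[[0,0,0],[0,0,0],[0,0,0],[0,0,0],[0,0,0]],"rotation":[[0,0,0],[0,0,0],[0,0,0],[0,0,0],[0,0,0]]}' 0.1 20
python3 -m creep '{"translation":[[0,0,-0.03],[0,0,-0.1],[0,0,-0.18],[0,0,-0.25],[0,0,-0.31],[0,0,-0.31]],"rotation":[[0,0,0],[0,0,0],[0,0,0],[0,0,0],[0,0,0],[0,0,0]]}'
python3 - <<'E'
from h import *
f=cams.grab_frame("wrist");w=cloud(f)
for y,h in ((.073,.107),(.165,.11),(.257,.107)):
    F=np.array([.612,y,.039]);T=F+(h-.007)*n
    Q=w[np.linalg.norm(w-T,axis=-1)<.016];print(len(Q),Q.mean(0),(Q@n).max()-F@n)
cv2.imwrite("pics/w7.png",f["pixels"][60:300,140:460,::-1])
E
```

```text
time_s: 25.2
tcp_pos: [0.565, 0.2596, 0.1239]
tool_rot: [-3.034, 0.001, -0.813]
wrist_force: [-0.1, -0.0, -0.3]
opening: 0.0424
finger_force: 0.0
time_s: 25.95
tcp_pos: [0.4881, 0.2607, 0.262]
tool_rot: [-3.029, -0.0, -0.822]
wrist_force: [0.1, 0.7, 0.6]
opening: 0.0424
finger_force: 0.0
252 [0.55758617 0.07803539 0.12335372] 0.10904511536490347
568 [0.55771774 0.16559777 0.13475143] 0.11322402171404847
193 [0.55761903 0.25938696 0.12532529] 0.10863662213305247
```

View pics/w7.png

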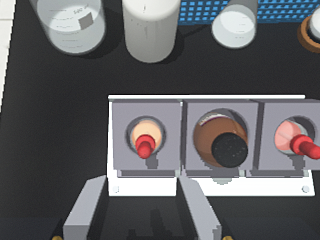

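All three bottles sit in their pockets at full depth: left dropper (145,145), screw bottle (225,145), right dropper (298,143). Handing in.

```bash
python3 -c "
from plant import ticket
print(ticket.close_job())"
```

```text
the job is handed in; nothing more can be done
None
```

All three bottles are seated in their pockets (screw-cap in the wide middle one, droppers either side), checked by wrist camera, and the job was handed in at about 26 s of the 72 s allowed; the hand-in returned no verdict.

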